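# Kick the finished bush out of the guarded press

## Task

The bench press has just finished a suspension bush. Reach down through the window in the yellow guard with the fingertips and press the red kick-out lever right down, so that the bush is thrown out of its nest and rolls down the chute into the blue catch tray; then let the lever spring back up and take the hand out clear. Do not touch the guard (its interlock would trip), do not touch the bush, and leave the things standing on the bench around the press where they are.

Things in the scene. Friction and masses are not known exactly. Their poses are not given: they have to be found in the camera images.
- press: low horizontal air press bolted to the bench; grey base 20 mm thick. Origin on the bench under the middle of the bush nest; x points from the lever side over the nest to chute and tray, y along the ram to the aluminium air cylinder (top 103 mm, hose fittings to 123 mm above the bench, reaching 219 mm along +y), z up. Its x points 0.25 rad left to 0.9 rad right of straight ahead
- window (a point): centre of the guard's window, on the guard's top face, 115 mm above the bench; x, y along the sides of the opening, parallel to the press's. The opening is 72 mm along x by 96 mm along y, through a yellow steel plate 4 mm thick; the red lever pad lies below it, up to 10 mm left or right of its middle
- guard: yellow-framed clear guard hood standing on the press base over nest, lever and ram, 247 mm along x by 188 mm along y, its flat top 115 mm above the bench; the window is in the front part of its top. Origin on the bench below the hood: window centre lies at x -120 mm, the hood spans x -172 to +75 mm and y -94 to +94 mm. Must not be touched
- lever_pad (a point): centre of the upper face of the lever's red pad (36 mm along x, 44 mm along y), with the lever up about 21 mm below the guard's top face; it goes down 17 mm and about 4 mm to -x (outwards) over the full stroke. Frame moves with the lever
- kickout_lever (a joint): angle of the spring-return kick-out lever: 0 up (rest), 0.30 rad fully down on its hard stop. The spring asks about 4 N on the pad at the start, rising to 10 N at the bottom; released, it comes back up by itself. The bush is thrown out at about 0.22 rad, that is with the pad 13 mm down
- bush_center (a point): centre of the finished bush, a bright steel cylinder 36 mm across and 44 mm long with a rubber and aluminium core, about 0.14 kg, lying along y in the nest under the clear rear part of the guard, 65 mm above the bench; the lever throws it to +x, down the chute
- tray_floor (a point): middle of the floor of the blue catch tray (120 by 116 mm, walls 45 mm) fixed behind the press, 155 mm beyond the nest along press x, 11 mm above the bench; the floor falls slightly away from the press; x, y, z as the press
- parts_tub: loose orange tub with two bushes, 85 x 85 x 45 mm, on the bench by the press; origin under its centre
- grease_tin: loose blue tin, 64 mm across, 65 mm high; origin under its centre
- drift: loose brass bearing drift standing upright, 34 mm across at the foot, 85 mm high; origin under its centre
- spare_bush: loose spare bush like the finished one, standing on end on the bench, 48 mm high; origin under its centre

How it is judged:
By the outcome, as a careful person would: the job done as asked, in the order asked, and still so for the second after the job is handed in, with the robot touching nothing.
It also fails if it takes over 38 s, if anything falls off the work surface, if the arm or the gripper's body presses on something with over 40 N, if the wrist force passes 120 N, or if a joint passes its speed limit or range.

## Robot

A 6-joint arm with a two-finger parallel gripper is mounted at the origin on the work surface. World frame = base frame: x ahead of the robot, y to its left, z up, the work surface at z = 0. Lengths are in m, angles in rad, forces in N, time in s.
With the tool pointing down it reaches from about 0.225 to 0.875 m from the base axis. Payload 3.4 kg.
Tool frame: the origin (TCP) lies on the centre line of the jaws, within the pads' length; the fingertips stand 11 mm ahead of it and the grasp point (between the pads) lies 8 mm behind it; z points along the fingers, y is the line along which they close (so a half turn about z gives the same grasp; the last joint's range is limited). The gripper opens to 85 mm and grips with 20 to 120 N. Pads are 22 mm wide; open, the fingers measure 114 mm over their backs; the gripper's body (76 mm by 85 mm) begins 54 mm behind the grasp point. The pads swing forward as they close: fully open they stand 13 mm farther back than shut.
Start: joints at [-1.247, 0.276, 1.505, -0, 1.361, -0.121], TCP at [0.247, -0.519, 0.212] pointing down, gripper open.
Joint ranges: [-2.89, 2.89], [-0.75, 2.08], [0.22, 2.7], [-1.18, 4.32], [0.11, 2.71], [-2.7, 2.7]. Speed limits (rad/s): [2.57, 2.57, 3.14, 3.14, 3.14, 3.14].

## Interface

Orientations are given as a unit quaternion [w, x, y, z].
In Python, from rig import manip, eyes, job gives the robot as it stands.
- The arm moves only by the tool drive_tool, never from a script. Its argument "rows" is a list of rows, each a list of 3 entries, a list of its own where there are three numbers: the turn, a rotation vector about the world's x, y, z in rad, then the shift along the world's x, y, z in cm, then the finger opening in cm, from 0 to 8.54. A call has 1 to 8 rows; each row shifts and turns the commanded pose from where the row before left it; what a row does not reach is not made up. A row lasts 1/8 s, in which the tool goes at most 62.5 mm and 10.7 degrees, less where a joint would pass 70% of its speed; a pose out of reach is approached as far as the arm can. A call is refused whole if a number of a shift passes 6.25 or a number of a turn 0.188, either way. A call with a gripper value outside its range is refused whole. The fingers move at their own pace and stop on an object; "force" is the grip in N (left out, the last holds). Time passes only in rows, so rows that do not move let the fingers close. It gives the time, the measured TCP pose, the force, the opening and the grip force at its end, in the units of the state.
- manip.get_state(): the state, without advancing time (a new reading comes with each control period).
- eyes.get_image(name): name is "scene" or "top" or "wrist"; returns the picture (384x512x3 uint8, red, green, blue); there is no depth.
- eyes.get_calibration(name): a dict with "camera_matrix" (3x3 intrinsics, pixels), "k1" (the pictures are not rectified: a ray, as slopes to the right and down, at radius r is drawn at 1 + k1 r^2 times it, then the intrinsics apply), "view" (4x4, takes a point from world to camera coordinates). Camera axes: x right, y up, looking along -z (the intrinsics and any distortion apply to the point x, -y, -z); pixel columns grow to the right and rows downward; lengths in m; the calibration is good to about 2 mm. A picture is of the moment at which its call begins: read the wrist's pose just before it. get_calibration takes no time and is no camera call; for the wrist camera it gives the pose at the moment of the call.
- job.sign_off(): hands the job in; it is judged then, once.
The state is a dict: "clock": time; "qpos": joint angles; "qd": joint speeds; "effort": joint torques, N m; "position": TCP position; "ee_rot": TCP orientation; "contact_force": force on the tool from outside, world axes, zero at the start; "moment": the same for the moment, N m; "width": finger opening in m; "gripper_force": force on a finger pad.
Only numpy, scipy, OpenCV 4.12 (cv2) and the standard library are available. Lean on these libraries where they do the work, as an engineer would, in place of code of your own. Each camera call takes 0.05 s, during which the arm holds its last target. There are 200 camera calls.

## Working session

There is one attempt and no reset: what is moved stays moved. The work goes in short steps, Python scripts to look and compute and a tool call to move; the robot and the scene stay as the last step left them, time stands still between calls to the robot, and variables do not carry over. Pictures are saved under pics/ and viewed, at most 10 in all, crops included, and the job is handed in when it is done.

Besides the shell and the picture viewer there is one more tool, called in YAML: its name, and indented under it one key for each argument. drive_tool: Moves the arm, as the interface text tells. Its arguments: {"type":"object","properties":{"rows":{"type":"array"},"force":{"type":"number"}},"required":["rows"]}

```bash
mkdir -p pics && cat > h.py <<'E'
import numpy as np, cv2
from rig import manip, eyes, job
def grab(n,tag):
    c=eyes.get_calibration(n); im=eyes.get_image(n)
    cv2.imwrite(f'pics/{tag}.png',im[:,:,::-1]); np.savez(f'pics/{tag}.npz',im=im,K=c['camera_matrix'],k1=c['k1'],V=c['view']); return im,c
def ray(c,u,v):
    K=np.array(c['camera_matrix']);k=float(c['k1']);V=np.array(c['view'])
    p=cv2.undistortPoints(np.array([[[u,v]]],float),K,np.array([k,0,0,0,0.]))[0,0]
    d=V[:3,:3].T@np.array([p[0],-p[1],-1]);o=-V[:3,:3].T@V[:3,3];return o,d
def onz(c,u,v,z):
    o,d=ray(c,u,v);return o+d*(z-o[2])/d[2]
def proj(c,P):
    K=np.array(c['camera_matrix']);k=float(c['k1']);V=np.array(c['view'])
    q=V[:3,:3]@np.array(P)+V[:3,3];s=np.array([q[0],-q[1]])/-q[2];s=s*(1+k*(s@s))
    return K[:2,:2]@s+K[:2,2]
def load(tag):
    d=np.load(f'pics/{tag}.npz');return d['im'],dict(camera_matrix=d['K'],k1=d['k1'],view=d['V'])
E
python3 - <<'E'
from h import *
for n in('scene','top','wrist'):
    im,c=grab(n,n+'0'); print(n,c['k1'],np.round(-np.array(c['view'])[:3,:3].T@np.array(c['view'])[:3,3],3))
s=manip.get_state();print(s['clock'],s['position'],s['ee_rot'],s['width'])
E
```

```text
scene 0.0282823401579412 [1.197 0.412 0.88 ]
top -0.02122765714553698 [0.433 0.075 1.11 ]
wrist 0.030852602905676717 [ 0.319 -0.485  0.373]
0.15 [ 0.24727345 -0.51864269  0.21161134] [-7.10243680e-04  9.75368300e-01  2.20581429e-01 -8.50825848e-05] 0.0854626706520102
```

View pics/top0.png

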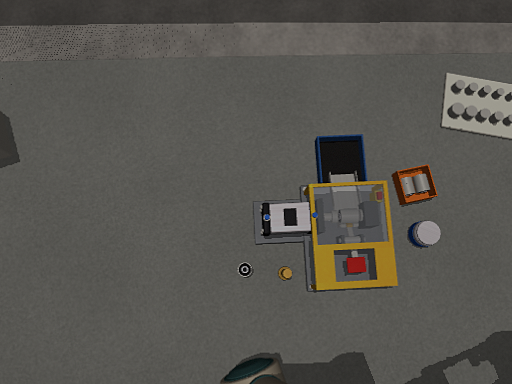

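View pics/scene0.png

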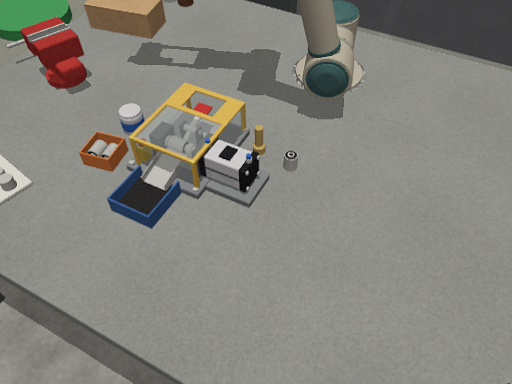

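The top view shows the guard at about (350,235), with its window around (355,265) and the red pad at (356,265). The drift is at (286,273), the spare bush at (245,269), the tin at (425,233) and the tub at (415,185). The cylinder is on the left, which is +y.

```bash
python3 - <<'E'
from h import *
im,c=load('top0')
hsv=cv2.cvtColor(im,cv2.COLOR_RGB2HSV)
Y=cv2.inRange(hsv,(20,120,90),(32,255,255)); Y[:, :300]=0
cs,hi=cv2.findContours(Y,cv2.RETR_CCOMP,cv2.CHAIN_APPROX_NONE)
for k,q in enumerate(cs):
    if cv2.contourArea(q)<300: continue
    r=cv2.minAreaRect(q);B=[onz(c,*p,.115)[:2] for p in cv2.boxPoints(r)]
    print('hole' if hi[0][k][3]>=0 else 'outer',np.round(r[0],1),np.round(r[1],1),r[2]);print(np.round(B,4).tolist(),[round(np.linalg.norm(B[i]-B[i-1]),4) for i in range(4)],np.round(np.mean(B,0),4))
R=cv2.inRange(hsv,(0,150,80),(6,255,255))|cv2.inRange(hsv,(174,150,80),(180,255,255))
cs,_=cv2.findContours(R,cv2.RETR_EXTERNAL,cv2.CHAIN_APPROX_NONE)
for q in cs:
    if cv2.contourArea(q)>60:
        r=cv2.minAreaRect(q);B=[onz(c,*p,.094)[:2] for p in cv2.boxPoints(r)];print('red',r,np.round(np.mean(B,0),4),[round(np.linalg.norm(B[i]-B[i-1]),4) for i in range(4)])
for n,p,z in(('drift',(286,273),.085),('spare',(245,269),.048),('tin',(425,233),.065)): print(n,onz(c,*p,z))
cv2.imwrite('pics/crop.png',cv2.resize(im[170:300,240:440],None,fx=4,fy=4,interpolation=cv2.INTER_CUBIC)[:,:,::-1])
ws,cw=load('wrist0');print(proj(cw,(.25,-.15,.115)))
E
```

```text
outer [352.6 234.5] [108.   81.9] 85.84036254882812
[[0.6291, -0.0775], [0.6389, -0.2747], [0.3861, -0.2722], [0.3786, -0.0832]] [np.float64(0.2505), np.float64(0.1974), np.float64(0.2528), np.float64(0.1891)] [ 0.5082 -0.1769]
hole [354.9 264.6] [33.4 43.4] 86.98721313476562
[[0.473, -0.1269], [0.4754, -0.2285], [0.3992, -0.2268], [0.3971, -0.1265]] [np.float64(0.0758), np.float64(0.1016), np.float64(0.0762), np.float64(0.1003)] [ 0.4362 -0.1771]
hole [349.4 214. ] [59.5 76.9] 87.1375961303711
[[0.6227, -0.0811], [0.6277, -0.2658], [0.4861, -0.2613], [0.4822, -0.081]] [np.float64(0.1405), np.float64(0.1848), np.float64(0.1416), np.float64(0.1804)] [ 0.5547 -0.1723]
red ((356.0, 264.5), (15.0, 18.0), 90.0) [ 0.4362 -0.185 ] [np.float64(0.0349), np.float64(0.0429), np.float64(0.035), np.float64(0.0426)]
drift [ 0.42117278 -0.01971432  0.085     ]
spare [0.43319188 0.07686891 0.048     ]
tin [ 0.50786623 -0.36915069  0.065     ]
[-267.38422718  -53.83438335]
```

View pics/crop.png

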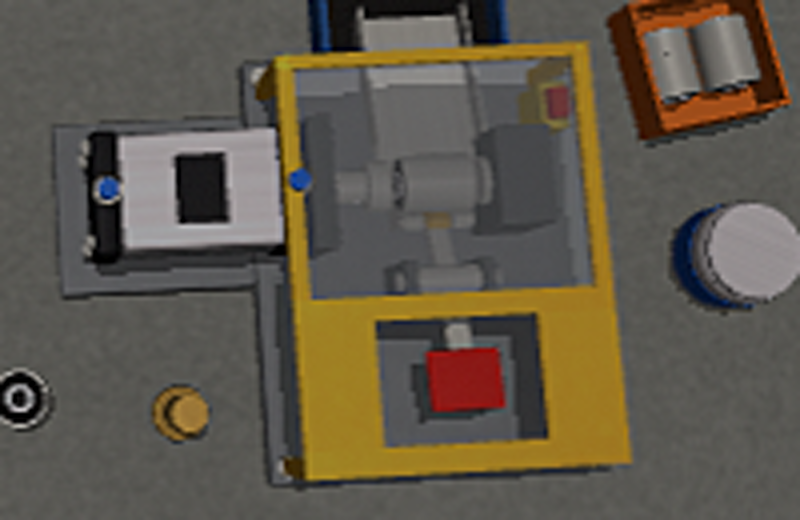

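Measured: window centre about (0.435,-0.176), pad about (0.436,-0.185), and press x turned about 0.05 rad left. I'll move above the window with the fingers closing and check it with the wrist camera.

drive_tool:
  rows:
    - [[0, 0, -0.049], [1.8, 4.2, 0.4], 0]
    - [[0, 0, -0.049], [1.8, 4.2, 0.4], 0]
    - [[0, 0, -0.049], [1.8, 4.2, 0.4], 0]
    - [[0, 0, -0.049], [1.8, 4.2, 0.4], 0]
    - [[0, 0, -0.049], [1.8, 4.2, 0.4], 0]
    - [[0, 0, -0.049], [1.8, 4.2, 0.4], 0]
    - [[0, 0, -0.049], [1.8, 4.2, 0.4], 0]
    - [[0, 0, -0.049], [1.8, 4.2, 0.4], 0]
  force: 40

```text
clock: 1.15
position: [0.3917, -0.1816, 0.2443]
ee_rot: [0.0, 1.0, 0.025, 0.0]
contact_force: [1.4, -0.1, 0.0]
width: 0.0
gripper_force: 0.0
```

drive_tool:
  rows:
    - [[0, 0, 0], [0, 0, 0], 0]
    - [[0, 0, 0], [0, 0, 0], 0]
    - [[0, 0, 0], [0, 0, 0], 0]
    - [[0, 0, 0], [0, 0, 0], 0]

```text
clock: 1.65
position: [0.3911, -0.184, 0.2441]
ee_rot: [0.0, 1.0, 0.026, -0.0]
contact_force: [0.6, 0.7, 0.2]
width: 0.0
gripper_force: 0.0
```

```bash
python3 - <<'E'
from h import *
im,c=grab('wrist','w1');s=manip.get_state();print(s['clock'],s['position'],s['ee_rot'],s['width'],s['contact_force'])
for P in((.435,-.176,.115),(.436,-.185,.094)):print(proj(c,P))
E
```

```text
1.7 [ 0.39111493 -0.18388079  0.24415949] [-7.63200968e-06  9.99672814e-01  2.55780319e-02 -1.69966103e-04] -0.00019893385416294782 [-0.23040215  0.00157998  0.01355003]
[249.16233913 132.87177589]
[259.0691199  129.63916216]
```

View pics/w1.png

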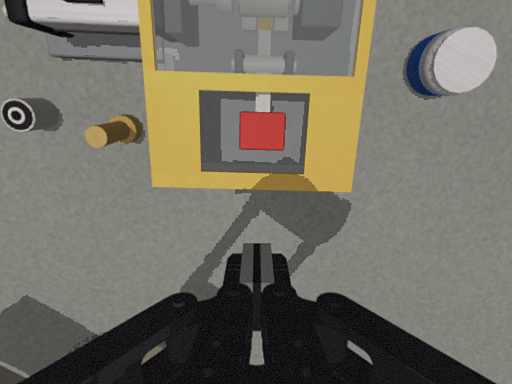

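The wrist view shows the window with corners at about (200,90), (309,94), (303,174) and (201,170), the pad centre near (262,131), and the shut fingertips at (257,247). It agrees with the top view; next I'll refine both positions.

```bash
python3 - <<'E'
from h import *
im,c=load('w1')
hsv=cv2.cvtColor(im,cv2.COLOR_RGB2HSV)
Y=cv2.inRange(hsv,(20,120,90),(32,255,255)); Y[200:]=0
cs,hi=cv2.findContours(Y,cv2.RETR_CCOMP,cv2.CHAIN_APPROX_NONE)
def rep(n,q,z):
    W=np.array([onz(c,*p[0],z)[:2] for p in q],np.float32)*1000
    r=cv2.minAreaRect(W);print(n,np.round(r[0],1),np.round(r[1],1),r[2])
for k,q in enumerate(cs):
    if hi[0][k][3]>=0 and 2000<cv2.contourArea(q)<15000: rep('window',q,.115)
R=cv2.inRange(hsv,(0,150,80),(6,255,255))|cv2.inRange(hsv,(174,150,80),(180,255,255))
cs,_=cv2.findContours(R,cv2.RETR_EXTERNAL,cv2.CHAIN_APPROX_NONE)
q=max(cs,key=cv2.contourArea);rep('pad',q,.094)
g=manip.get_state()['position'];print(proj(c,g-[0,0,.011]))
E
```

```text
window [ 434.3 -179.5] [74.6 97.1] 1.0275338888168335
pad [ 435.  -187.3] [34.9 43.4] 2.956055164337158
[254.92461833 233.46640145]
```

```bash
python3 - <<'E'
from h import *
im,c=load('w1')
g=np.array([.39111,-.18388,.24416])
for u,v in((243,243),(257,243),(272,243)):
  o,d=ray(c,u,v)
  for dx in(-.011,0,.011):
    P=o+d*(g[0]+dx-o[0])/d[0];print(u,dx,np.round((P-g)*1000,1))
cv2.imwrite('pics/c2.png',cv2.resize(im[225:385,160:360],None,fx=3,fy=3)[:,:,::-1])
E
```

```text
243 -0.011 [-11.    6.9 -20. ]
243 0 [0.  6.5 2.2]
243 0.011 [11.   6.  24.3]
257 -0.011 [-11.   -1.8 -20.9]
257 0 [ 0.  -1.2  1.4]
257 0.011 [11.  -0.6 23.6]
272 -0.011 [-11.  -11.3 -21.9]
272 0 [ 0.  -9.5  0.5]
272 0.011 [11.  -7.7 22.8]
```

View pics/c2.png

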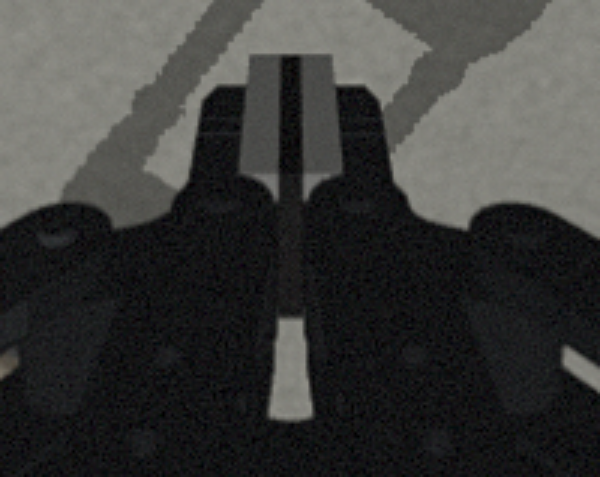

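The tip edge appears about 17 mm farther from the image centre than the nominal geometry predicts. I'll check it with the scene camera before inserting the fingers.

```bash
python3 - <<'E'
from h import *
im,c=grab('scene','s1');s=manip.get_state();g=s['position']
a=[proj(c,g+np.array(d)) for d in((0,0,-.011),(.011,0,-.011),(-.011,0,-.011),(0,0,0))];print(np.round(a,1))
u,v=np.round(a[0]).astype(int);u0,v0=u-50,v-50
b=cv2.resize(im[v0:v0+80,u0:u0+100],None,fx=7,fy=7,interpolation=cv2.INTER_CUBIC)
for p in a: cv2.circle(b,tuple(((p-[u0,v0]+.5)*7).astype(int).tolist()),3,(0,255,0),-1)
print(u0,v0);cv2.imwrite('pics/s1c.png',b[:,:,::-1])
E
```

```text
[[207.3  53.9]
 [204.8  56.1]
 [209.7  51.7]
 [206.8  50. ]]
157 4
```

View pics/s1c.png

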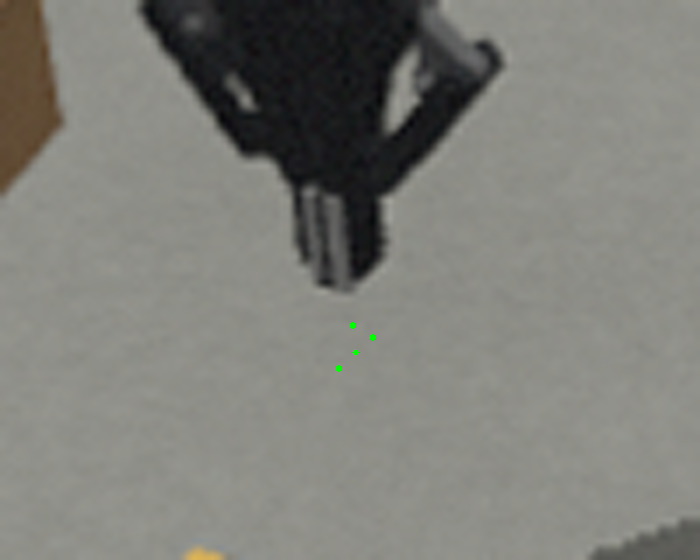

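Both cameras agree that the fingertip's front-bottom edge is roughly 23 mm above the reported TCP, so the shut tips are about 34 mm shorter than stated. I'll position over the window, staying above the guard even by the nominal geometry, and triangulate there.

drive_tool:
  rows:
    - [[0, 0, 0], [2.1, 0.1, 0], 0]
    - [[0, 0, 0], [2.2, 0.1, 0], 0]
    - [[0, 0, 0], [0, 0, -4.0], 0]
    - [[0, 0, 0], [0, 0, -4.0], 0]
    - [[0, 0, 0], [0, 0, -1.2], 0]
    - [[0, 0, 0], [0, 0, 0], 0]
    - [[0, 0, 0], [0, 0, 0], 0]

```text
clock: 2.62
position: [0.4359, -0.1818, 0.1537]
ee_rot: [0.001, 1.0, 0.026, 0.001]
contact_force: [-0.3, -0.7, 0.2]
width: -0.0001
gripper_force: 0.0
```

```bash
python3 - <<'E'
from h import *
im,c=grab('scene','s2');iw,cw=grab('wrist','w2');s=manip.get_state();g=s['position'];print(s['clock'],g,s['contact_force'])
a=proj(c,g+np.array((.011,0,-.011)));print(a,proj(cw,g+np.array((.011,0,-.011))))
u0,v0=int(a[0])-50,int(a[1])-65
b=cv2.resize(im[v0:v0+80,u0:u0+100],None,fx=5,fy=5,interpolation=cv2.INTER_CUBIC)
w=cv2.resize(iw[:,100:420],(333,400));print(u0,v0)
cv2.imwrite('pics/m2.png',np.hstack([b[:,:460],w])[:,:,::-1])
E
```

```text
2.725 [ 0.43557925 -0.1817045   0.1538024 ] [ 0.10099058 -0.50855602  0.67089359]
[199.28953744  95.98627344] [255.9436437  216.46684811]
149 30
```

View pics/m2.png

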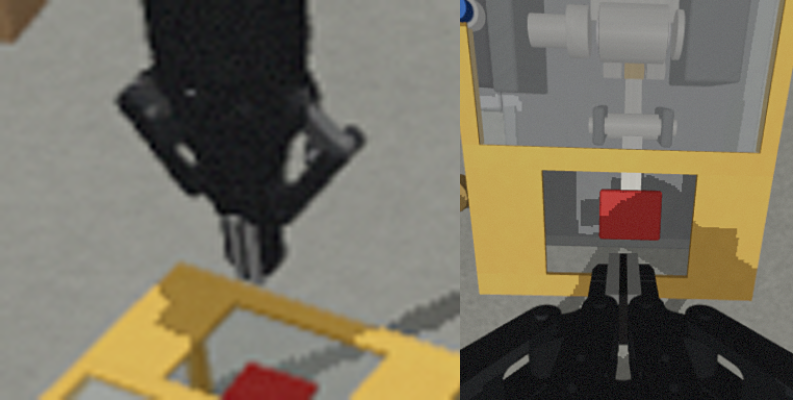

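The scene crop (left) shows the tips above the guard at pixel (198.4,86.2), and the wrist view (right) shows the tip edge at (256.6,243.5). I'll triangulate from those two.

```bash
python3 - <<'E'
from h import *
g=np.array([.43558,-.18170,.15380])
_,c=load('s2');_,cw=load('w2')
def tri(a,b):
    o1,d1=ray(c,*a);o2,d2=ray(cw,*b)
    t=np.linalg.lstsq(np.c_[d1,-d2],o2-o1,rcond=None)[0];p,q=o1+d1*t[0],o2+d2*t[1];return (p+q)/2,np.linalg.norm(p-q)
for a in((198.4,86.2),(197.4,85.5),(199.4,86.5)):
  p,e=tri(a,(256.6,243.5));print(np.round((p-g)*1000,1),p,e)
# knuckles: outer linkage ends
im,_=load('w2');print(np.round(proj(cw,g+[0,0.048,.06]),0))
E
```

```text
[ 8.2 -0.6 17.6] [ 0.44376184 -0.18234922  0.17136019] 0.00065817958390004
[10.8 -0.8 21.7] [ 0.44633557 -0.18252677  0.17549853] 0.0017984547351423672
[ 6.  -0.3 14.8] [ 0.44159973 -0.18198243  0.16858741] 0.0010398760118440387
[126. 308.]
```

The tips are about 20 mm above the TCP, and the linkage stays narrow enough for the window at 38 mm depth. I'll go down to just above the pad, then take small steps watching the force.

drive_tool:
  rows:
    - [[0, 0, 0], [-0.1, 0, -2.0], 0]
    - [[0, 0, 0], [0, 0, -2.0], 0]
    - [[0, 0, 0], [0, 0, -1.5], 0]
    - [[0, 0, 0], [0, 0, -1.0], 0]
    - [[0, 0, 0], [0, 0, -0.3], 0]
    - [[0, 0, 0], [0, 0, 0], 0]
    - [[0, 0, 0], [0, 0, 0], 0]

```text
clock: 3.6
position: [0.4339, -0.1814, 0.0849]
ee_rot: [0.0, 1.0, 0.026, 0.001]
contact_force: [-0.4, -0.0, -0.1]
width: 0.0002
gripper_force: 0.0
```

```bash
python3 - <<'E'
from h import *
im,c=grab('scene','s3');iw,cw=grab('wrist','w3');s=manip.get_state();g=s['position'];print(s['clock'],g,s['contact_force'])
b=cv2.resize(im[70:150,150:242],None,fx=5,fy=5,interpolation=cv2.INTER_CUBIC)
w=cv2.resize(iw[:,100:420],(333,400))
cv2.imwrite('pics/m3.png',np.hstack([b,w])[:,:,::-1])
E
```

```text
3.7 [ 0.43375757 -0.1812706   0.08476823] [ 0.18896902  0.62550934 -0.02379059]
```

View pics/m3.png

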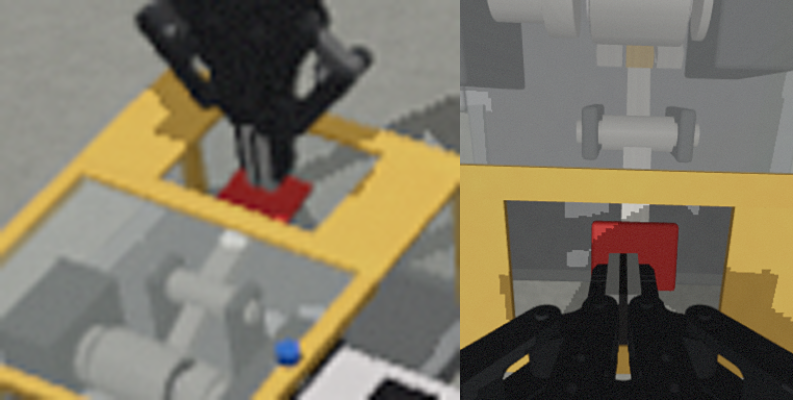

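The tips are inside the window, just above the red pad, with no contact force, and the linkage is clear of the frame. I'll press down in small steps.

drive_tool:
  rows:
    - [[0, 0, 0], [0, 0.1, -0.4], 0]
    - [[0, 0, 0], [0, 0, -0.4], 0]
    - [[0, 0, 0], [0, 0, 0], 0]

```text
clock: 4.08
position: [0.4333, -0.18, 0.0762]
ee_rot: [-0.0, 1.0, 0.026, -0.0]
contact_force: [-0.1, -0.2, 2.8]
width: -0.0002
gripper_force: 1.3
```

drive_tool:
  rows:
    - [[0, 0, 0], [0, 0, -0.4], 0]
    - [[0, 0, 0], [0, 0, 0], 0]

```text
clock: 4.32
position: [0.4326, -0.18, 0.0721]
ee_rot: [-0.0, 1.0, 0.027, -0.001]
contact_force: [-3.6, -1.2, 4.7]
width: -0.0001
gripper_force: 2.2
```

drive_tool:
  rows:
    - [[0, 0, 0], [-0.1, 0, -0.4], 0]
    - [[0, 0, 0], [0, 0, 0], 0]

```text
clock: 4.58
position: [0.4318, -0.1801, 0.0683]
ee_rot: [0.0, 1.0, 0.026, -0.001]
contact_force: [-3.1, -0.4, 4.9]
width: -0.0
gripper_force: 2.6
```

Contact came at TCP z of about 0.076 with the expected spring force. I'll carry on to the stop.

drive_tool:
  rows:
    - [[0, 0, 0], [-0.1, 0, -0.4], 0]
    - [[0, 0, 0], [0, 0, 0], 0]

```text
clock: 4.82
position: [0.4311, -0.1802, 0.0646]
ee_rot: [0.0, 1.0, 0.026, -0.0]
contact_force: [-4.2, 1.0, 7.5]
width: 0.0001
gripper_force: 3.6
```

drive_tool:
  rows:
    - [[0, 0, 0], [-0.1, 0, -0.4], 0]
    - [[0, 0, 0], [0, 0, 0], 0]

```text
clock: 5.08
position: [0.4303, -0.1802, 0.0607]
ee_rot: [0.0, 1.0, 0.026, -0.0]
contact_force: [-3.3, -0.2, 7.3]
width: 0.0001
gripper_force: 4.1
```

drive_tool:
  rows:
    - [[0, 0, 0], [0, 0, -0.2], 0]
    - [[0, 0, 0], [0, 0, 0], 0]

```text
clock: 5.32
position: [0.43, -0.1802, 0.0588]
ee_rot: [0.0, 1.0, 0.027, -0.0]
contact_force: [-4.1, 0.8, 8.8]
width: -0.0001
gripper_force: 4.4
```

drive_tool:
  rows:
    - [[0, 0, 0], [0, 0, -0.2], 0]
    - [[0, 0, 0], [0, 0, 0], 0]
    - [[0, 0, 0], [0, 0, 0], 0]

```text
clock: 5.7
position: [0.4298, -0.1802, 0.057]
ee_rot: [0.0, 1.0, 0.027, -0.0]
contact_force: [-4.7, -0.4, 9.8]
width: 0.0
gripper_force: 5.2
```

```bash
python3 - <<'E'
from h import *
im,c=grab('scene','s4');t,_=grab('top','t4');s=manip.get_state();print(s['clock'],s['position'],s['contact_force'])
b=cv2.resize(im[70:230,90:260],None,fx=2.5,fy=2.5,interpolation=cv2.INTER_CUBIC)
w=cv2.resize(t[125:300,290:410],None,fx=400/175,fy=400/175)
cv2.imwrite('pics/m4.png',np.hstack([b,w])[:,:,::-1])
E
```

```text
5.8 [ 0.42981117 -0.18018769  0.05701953] [-4.02585759  0.03720845  9.61488546]
```

View pics/m4.png

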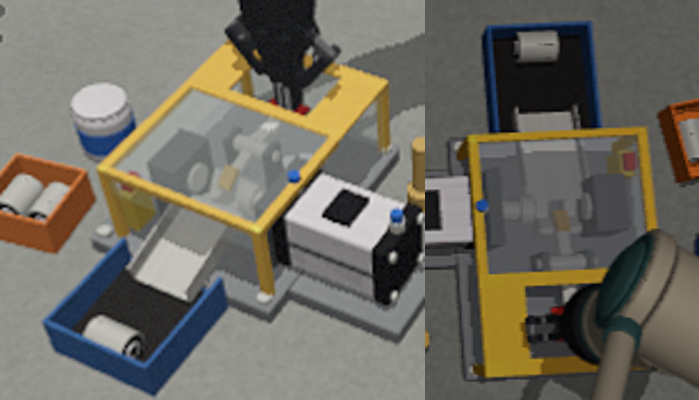

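The bush is out of its nest and lies at the far end of the blue tray. One more millimetre will confirm the hard stop; then I'll release and withdraw straight up.

drive_tool:
  rows:
    - [[0, 0, 0], [0, 0, -0.1], 0]
    - [[0, 0, 0], [0, 0, 0], 0]

```text
clock: 6.05
position: [0.4298, -0.1802, 0.0568]
ee_rot: [0.0, 1.0, 0.027, -0.0]
contact_force: [-5.8, 0.6, 15.7]
width: 0.0
gripper_force: 8.4
```

The force jumped to 16 N with no further travel, so the lever is on its stop. Withdrawing now, slowly at first so the lever follows.

drive_tool:
  rows:
    - [[0, 0, 0], [0, 0, -0.0], 0]
    - [[0, 0, 0], [0.1, 0, 0.4], 0]
    - [[0, 0, 0], [0.1, 0, 0.5], 0]
    - [[0, 0, 0], [0.1, 0, 0.5], 0]
    - [[0, 0, 0], [0.1, 0, 0.6], 0]
    - [[0, 0, 0], [0, 0, 0.8], 0]
    - [[0, 0, 0], [0, 0, 1.5], 0]
    - [[0, 0, 0], [0, 0, 2.5], 0]

```text
clock: 7.05
position: [0.4345, -0.1797, 0.1233]
ee_rot: [-0.001, 1.0, 0.026, -0.0]
contact_force: [-0.6, -0.2, 0.0]
width: -0.0003
gripper_force: 0.0
```

drive_tool:
  rows:
    - [[0, 0, 0], [0, 0, 4], 0]
    - [[0, 0, 0], [0, 0, 4], 0]
    - [[0, 0, 0], [0, 0, 4], 0]
    - [[0, 0, 0], [-4, 0, 0], 0]
    - [[0, 0, 0], [-4, 0, 0], 0]
    - [[0, 0, 0], [0, 0, 0], 0]
    - [[0, 0, 0], [0, 0, 0], 0]
    - [[0, 0, 0], [0, 0, 0], 0]

```text
clock: 8.05
position: [0.3555, -0.1803, 0.2433]
ee_rot: [0.0, 1.0, 0.027, 0.0]
contact_force: [-0.2, 1.1, 0.4]
width: 0.0
gripper_force: 0.0
```

```bash
python3 - <<'E'
from h import *
im,c=grab('scene','s5');t,_=grab('wrist','w5');s=manip.get_state();print(s['clock'],s['position'],s['contact_force'])
b=cv2.resize(im[70:230,70:300],None,fx=2,fy=2,interpolation=cv2.INTER_CUBIC)
w=cv2.resize(t,(320,320))
cv2.imwrite('pics/m5.png',np.hstack([b,w])[:,:,::-1])
E
```

```text
8.15 [ 0.35524029 -0.18018271  0.24316447] [ 0.11774188 -0.71544689  0.52155053]
```

View pics/m5.png

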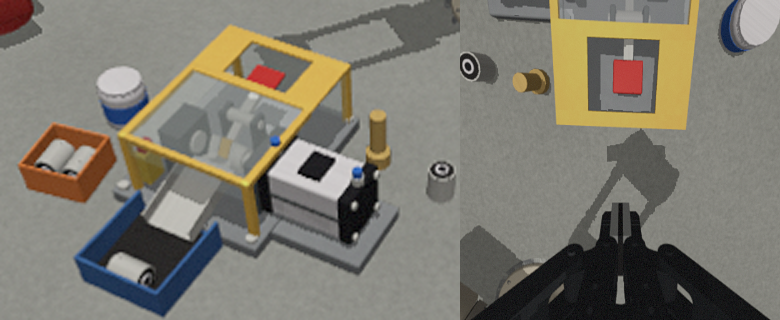

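The bush is in the tray, the lever is back up, everything else is where it was, and the hand is clear.

```bash
python3 -c "
from rig import job
print(job.sign_off())"
```

```text
the job is handed in; nothing more can be done
None
```

The job is handed in: I pressed the lever down to its stop, the bush rolled into the blue tray, the lever sprang back up, and the hand is clear. I saw no contact with the guard, and the loose items look unmoved in the pictures.

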